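Press a row of bushes square onto the stop rail with a held straightedge

TASK

Pick up the hand straightedge by its round red grip and, with its edge, push the ragged row of four steel bushes up to the aluminium stop rail, sliding them upright on the bench; press the row home against it for half a second with about 12 N, the straightedge bearing squarely on both halves of the row at once, and never load the rail with more than 20 N. Then draw the straightedge back about 4 cm from the row towards you and leave it lying flat on the bench, with all four bushes still standing against the rail. Do not touch the bushes with the gripper, and leave the pen, sleeve, V-block and hexagon key alone.

Things in the scene. Friction and masses are not known exactly. Their poses are not given: they have to be found in the camera images.
- rail: aluminium angle rail, 290 mm long, fixed to the bench and rigid. Origin: at bench height, at the middle of the foot of its flat upright working face (30 mm high), which looks to the robot. x points from the face away from the row, behind the rail; y along the face; z up. A bush that touches the face has its centre at x = -17.5 mm.
- bush_1_mid (a point): plain steel bush standing upright, 35 mm in diameter, 36 mm high, about 0.12 kg, free to slide; this point is its centre, 18 mm above the bench. The four bushes, numbered from the rail's -y end, stand in a ragged row 35 to 75 mm clear of the rail, 5 to 37 mm apart sideways. Friction and mass vary.
- bush_2_mid (a point): plain steel bush standing upright, 35 mm in diameter, 36 mm high, about 0.12 kg, free to slide; this point is its centre, 18 mm above the bench. The four bushes, numbered from the rail's -y end, stand in a ragged row 35 to 75 mm clear of the rail, 5 to 37 mm apart sideways. Friction and mass vary.
- bush_3_mid (a point): plain steel bush standing upright, 35 mm in diameter, 36 mm high, about 0.12 kg, free to slide; this point is its centre, 18 mm above the bench. The four bushes, numbered from the rail's -y end, stand in a ragged row 35 to 75 mm clear of the rail, 5 to 37 mm apart sideways. Friction and mass vary.
- bush_4_mid (a point): plain steel bush standing upright, 35 mm in diameter, 36 mm high, about 0.12 kg, free to slide; this point is its centre, 18 mm above the bench. The four bushes, numbered from the rail's -y end, stand in a ragged row 35 to 75 mm clear of the rail, 5 to 37 mm apart sideways. Friction and mass vary.
- edge_grip (a point): middle of the upright round red grip (18 mm thick, free from 10 to 51 mm above the bench; this point 32 mm up) of a hand straightedge, 0.3 kg, with a flat foot 30 mm behind it. x points level to its front, at the start to the rail; y along it. Its steel blade, 260 mm long, 20 mm high, is clamped with its face 44 to 56 mm in front of this point, not known which. The grip may swivel in the fingers under load.
- marker: blue and black marker pen, 134 mm long, lying; origin under its middle; a bystander, to be left where it is.
- sleeve: black sleeve (plain round tube), 85 mm long, lying; origin under its middle; a bystander, to be left where it is.
- vblock: dark steel V-block, 42 x 60 x 46 mm; origin under its middle; a bystander, to be left where it is.
- key: hexagon key, 83 mm long, lying; origin under its middle; a bystander, to be left where it is.
Not all that is in view belongs to the job. Leave any purple or yellow look-alike of the part that bears bush_3_mid alone. Leave any black look-alike of the part that bears bush_1_mid alone.

How it is judged:
By the outcome, as a careful person would: the job done as asked, in the order asked, and still so for the second after the job is handed in, with the robot touching nothing.
It also fails if it takes over 61 s, if anything falls off the work surface, if the arm or the gripper's body presses on something with over 40 N, if the wrist force passes 120 N, or if a joint passes its speed limit or range.

ROBOT

A 6-joint arm with a two-finger parallel gripper is mounted at the origin on a cart in front of the work surface, level with it; the furniture and walls round the work are solid. World frame = base frame: x ahead of the robot, y to its left, z up, the work surface at z = 0. Lengths are in mm, angles in rad, forces in N, time in s.
With the tool pointing down it reaches from about 350 to 725 mm from the base axis. Payload 6 kg.
Tool frame: the origin (TCP) lies midway between the tips of the shut fingers; the grasp point (between the pads) lies 19 mm behind it; z points along the fingers, y is the line along which they close (so a half turn about z gives the same grasp; the last joint's range is limited). The gripper opens to 85 mm and grips with 20 to 120 N. Pads are 22 mm wide; open, the fingers measure 114 mm over their backs; the gripper's body (76 mm by 85 mm) begins 54 mm behind the grasp point. The pads swing forward as they close: fully open they stand 13 mm farther back than shut.
Start: joints at [1.645, 0.04, 0.085, 0, -1.615, -0.334], TCP at [154.107, 579.849, 231.261] pointing down, gripper open.
Joint ranges: [-2.56, 2.56], [-1.29, 2.01], [-1.08, 1.49], [-3.29, 1.98], [-2.81, -0.18], [-2.99, 2.99]. Speed limits (rad/s): [2.57, 2.57, 3.01, 3.14, 3.14, 3.14].

INTERFACE

Orientations are given as [roll, pitch, yaw] about the fixed x, y, z axes, in that order (R = Rz(yaw) Ry(pitch) Rx(roll)).
In Python, from rig import bot, snapshot, calibration gives the robot as it stands.
- The arm moves only by the tool arm_command, never from a script. Its argument "steps" is a list of rows, each a list of 5 numbers: the shift along the tool's x, y, z in mm, then the turn about the tool's z in degrees, then the finger opening in mm, from 0 to 85.4. In form: [[tx, ty, tz, roll, jaw], ...]. A call has 1 to 5 rows; each row shifts and turns the commanded pose from where the row before left it, along the tool's axes as they then stand; what a row does not reach is not made up. A row lasts 1/10 s, in which the tool goes at most 50 mm and 8.59 degrees, less where a joint would pass 70% of its speed; a pose out of reach is approached as far as the arm can. A call is refused whole if a number of a shift passes 50 or a number of a turn 8.59, either way. A call with a gripper value outside its range is refused whole. The fingers move at their own pace and stop on an object; "force" is the grip in N (left out, the last holds). Time passes only in rows, so rows that do not move let the fingers close. It gives the time, the measured TCP pose, the force, the opening and the grip force at its end, in the units of the state.
- bot.get_obs(): the state, without advancing time (a new reading comes with each control period).
- snapshot(name): name is "scene" or "top"; returns the picture (420x560x3 uint8, red, green, blue); there is no depth.
- calibration(name): a dict with "camera_matrix" (3x3 intrinsics, pixels), "world_from_camera" (4x4, takes a point from camera to world coordinates). Camera axes: x right, y up, looking along -z (the intrinsics and any distortion apply to the point x, -y, -z); pixel columns grow to the right and rows downward; lengths in mm; the calibration is good to about 2 mm. A picture is of the moment at which its call begins. calibration takes no time and is no camera call.
- bot.job_done(): hands the job in; it is judged then, once.
The state is a dict: "time": time; "joint_positions": joint angles; "qvel": joint speeds; "effort": joint torques, N m; "position": TCP position; "tcp_rot": TCP orientation; "contact_force": force on the tool from outside, world axes, zero at the start; "torque": the same for the moment, N m; "opening": finger opening in mm; "gripper_force": force on a finger pad.
Only numpy, scipy, OpenCV 4.12 (cv2) and the standard library are available. Lean on these libraries where they do the work, as an engineer would, in place of code of your own. Each camera call takes 0.05 s, during which the arm holds its last target. There are 200 camera calls.

## Working session

There is one attempt and no reset: what is moved stays moved. The work goes in short steps, Python scripts to look and compute and a tool call to move; the robot and the scene stay as the last step left them, time stands still between calls to the robot, and variables do not carry over. Pictures are saved under pics/ and viewed, at most 10 in all, crops included, and the job is handed in when it is done.

Besides the shell and the picture viewer there is one more tool, called after "Call:" as name([rows], argument=value, ...), one row to a line, values as JSON. arm_command: Moves the arm, as the interface text tells. Its arguments: {"type":"object","properties":{"steps":{"type":"array","items":{"type":"array","items":{"type":"number"}}},"force":{"type":"number"}},"required":["steps"]}

```bash
mkdir -p pics; ls
python3 - <<'E'
from rig import bot,snapshot,calibration
import cv2,numpy as np
for n in("scene","top"):
    cv2.imwrite(f"pics/{n}0.png",snapshot(n)[:,:,::-1]); c=calibration(n); print(c)
print(bot.get_obs())
E
```

```text
pics
{'camera_matrix': array([[475.87280813,   0.        , 281.56057083],
       [  0.        , 475.87280813, 207.16961064],
       [  0.        ,   0.        ,   1.        ]]), 'world_from_camera': array([[-9.08600515e-01,  3.22432547e-01, -2.65485135e-01,
         2.48181602e+02],
       [-4.17644541e-01, -6.94908435e-01,  5.85384749e-01,
         5.49302092e+02],
       [ 4.25923599e-03,  6.42759302e-01,  7.66056355e-01,
         9.10281987e+02],
       [ 0.00000000e+00,  0.00000000e+00,  0.00000000e+00,
         1.00000000e+00]])}
{'camera_matrix': array([[383.51730922,   0.        , 279.40736951],
       [  0.        , 383.51730922, 209.20413945],
       [  0.        ,   0.        ,   1.        ]]), 'world_from_camera': array([[-4.40656190e-02,  9.73054400e-01, -2.26325776e-01,
         3.46737457e+02],
       [-9.99026098e-01, -4.24088597e-02,  1.21796815e-02,
        -1.28334118e+02],
       [ 2.25327465e-03,  2.26642062e-01,  9.73975512e-01,
         9.80312427e+02],
       [ 0.00000000e+00,  0.00000000e+00,  0.00000000e+00,
         1.00000000e+00]])}
{'time': 0.1, 'joint_positions': array([ 1.64465515e+00,  4.06947851e-02,  8.38986581e-02, -3.99109002e-04,
       -1.61548700e+00, -3.33715960e-01]), 'qvel': array([-0.00060991, -0.00168468,  0.00190472,  0.00081922,  0.00095836,
       -0.00143029]), 'effort': array([-5.78924431e-03, -3.69341218e+01,  3.48282659e+01,  6.95170373e+00,
       -4.49805579e-03,  2.13807340e-06]), 'position': array([154.01285287, 579.58759375, 230.40617971]), 'tcp_rot': array([ 3.14005727e+00, -1.10270704e-04, -2.59839519e-01]), 'contact_force': array([ 0.03869043, -0.86789747, -0.12705233]), 'torque': array([ 0.01572192, -0.03189604,  0.01914551]), 'gripper_force': 0.0, 'opening': 85.15425428880098}
```

View pics/top0.png

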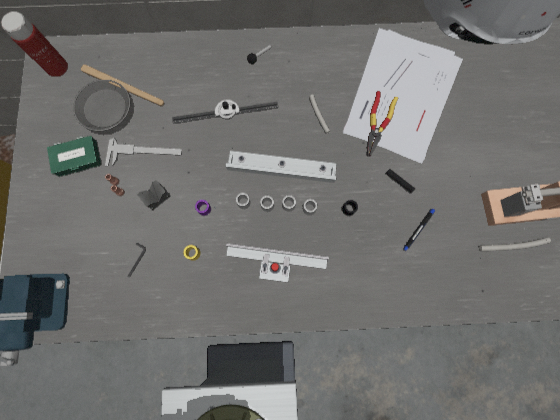

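View pics/scene0.png

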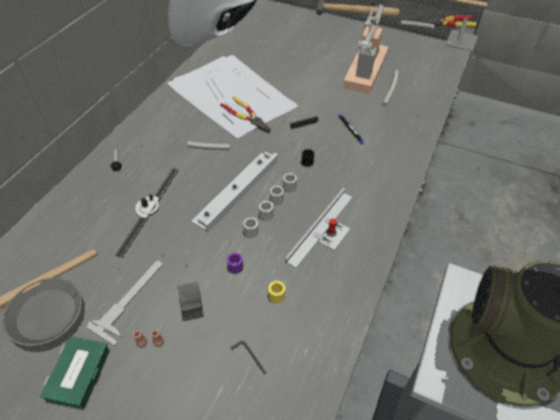

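Top view: red grip at about (275,267), blade (227–328, 246–268), bushes at (243,200), (267,203), (289,202), (310,206), and rail (227–337, 151–180). The black, purple and yellow rings are look-alikes. Next I'll measure all of these.

```bash
cat > h.py <<'E'
import cv2,numpy as np
from rig import bot,snapshot,calibration
def ray(n,u,v,z):
    c=calibration(n);K=c["camera_matrix"];T=c["world_from_camera"]
    p=np.linalg.solve(K,[u,v,1]);d=T[:3,:3]@[p[0],-p[1],-p[2]];o=T[:3,3]
    return (o+d*(z-o[2])/d[2])
def proj(n,P):
    c=calibration(n);K=c["camera_matrix"];T=c["world_from_camera"]
    q=T[:3,:3].T@(np.array(P,float)-T[:3,3]);w=K@[q[0],-q[1],-q[2]];return w[:2]/w[2]
def red(im):
    h=cv2.cvtColor(im,cv2.COLOR_RGB2HSV)
    return (((h[...,0]<8)|(h[...,0]>172))&(h[...,1]>120)&(h[...,2]>70)).astype(np.uint8)
def blobs(m,amin=8):
    n,l,s,c=cv2.connectedComponentsWithStats(m)
    return [(c[i].round(1),s[i]) for i in range(1,n) if s[i][4]>=amin]
E
python3 - <<'E'
from h import *
top=cv2.imread("pics/top0.png")[:,:,::-1];sc=cv2.imread("pics/scene0.png")[:,:,::-1]
for n,im in(("top",top),("scene",sc)):
    for c,s in blobs(red(im)): print(n,c,s,ray(n,*c,47).round(0))
g=cv2.cvtColor(top,cv2.COLOR_RGB2GRAY)
cv2.imwrite("pics/t1.png",cv2.resize(top[140:290,215:345,::-1],None,fx=4,fy=4,interpolation=cv2.INTER_CUBIC))
cv2.imwrite("pics/s1.png",cv2.resize(sc[140:280,185:365,::-1],None,fx=4,fy=4,interpolation=cv2.INTER_CUBIC))
E
```

```text
top [27.  37.3] [13 25 23 19 88] [1085.  541.   47.]
top [375.3 102.6] [370  91  10  23  99] [ 845. -409.   47.]
top [384.8 122.5] [380 118  10  11  58] [ 786. -428.   47.]
top [372.8 126.9] [371 125   5   5  17] [ 775. -395.   47.]
top [274.4 266.5] [271 263   8   8  50] [ 422. -122.   47.]
scene [458.5  19.2] [447  15  25  12 111] [  341. -1167.    47.]
scene [228.7 108.9] [221 104  15  11  45] [ 838. -380.   47.]
scene [249.1 109.9] [247 107   5   7  18] [ 783. -401.   47.]
scene [331.9 225.8] [328 219   9  15  83] [ 419. -108.   47.]
```

View pics/t1.png

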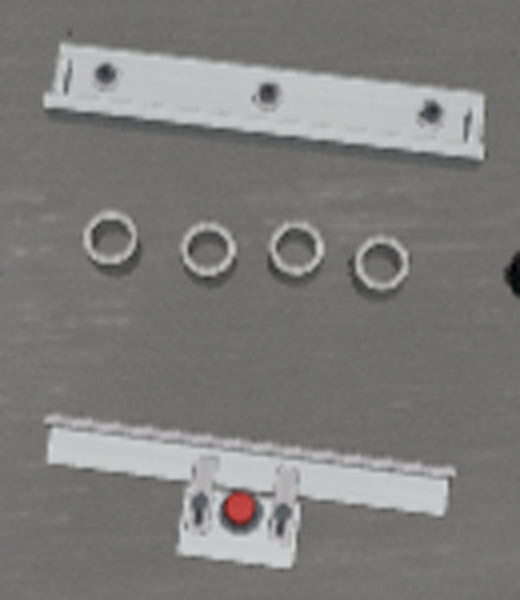

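View pics/s1.png

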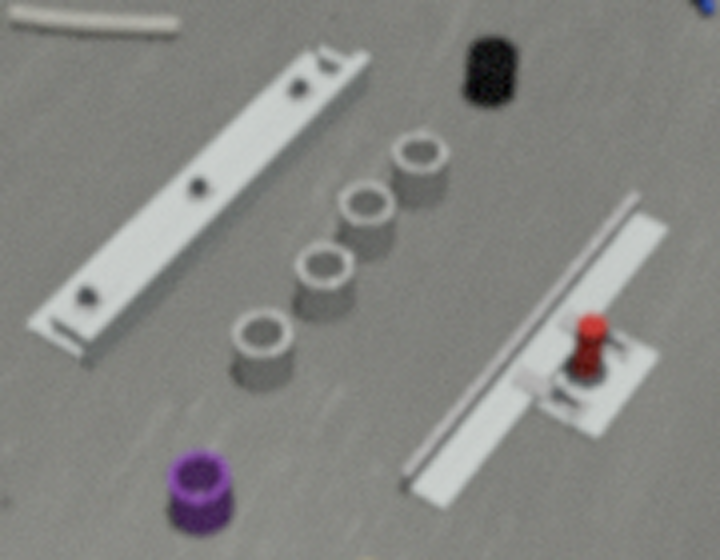

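```bash
cat >> h.py <<'E'
def t(cx,cy,z): return ray("top",215+(cx-1.5)/4,140+(cy-1.5)/4,z)
def s(cx,cy,z): return ray("scene",185+(cx-1.5)/4,140+(cy-1.5)/4,z)
E
python3 - <<'E'
from h import *
f=lambda a:print(*[x.round(1) for x in a])
f([t(45,95,30),t(484,147,30)]);f([t(45,107,0),t(484,158,0)])
f([s(85,350,30),s(368,56,30)])
f([t(*p,36) for p in((110,238),(209,250),(297,249),(382,264))])
f([s(*p,36) for p in((263,332),(325,267),(367,203),(420,151))])
f([t(*p,20) for p in((45,416),(455,468))]);f([s(*p,20) for p in((404,472),(634,193))])
f([t(240,507,51),s(594,325,51)])
# triangulate grip top
from scipy.optimize import least_squares
for a,b in(((240,507),(593,325)),((45,416),(404,472)),((455,468),(634,193)),((45,95),(85,350)),((484,147),(368,56)),((110,238),(263,332)),((382,264),(420,151))):
  r=least_squares(lambda P:np.r_[proj("top",P)-[215+(a[0]-1.5)/4,140+(a[1]-1.5)/4],proj("scene",P)-[185+(b[0]-1.5)/4,140+(b[1]-1.5)/4]],[450,-120,30]);print(a,r.x.round(1),r.fun.round(1))
E
```

```text
[696.6  -5.7  30. ] [ 648.6 -289.9   30. ]
[699.1  -1.8   0. ] [ 650.5 -294.4    0. ]
[687.9   6.   30. ] [ 643.  -287.2   30. ]
[596.6 -46.6  36. ] [ 586.  -109.2   36. ] [ 584.2 -165.    36. ] [ 572.1 -218.3   36. ]
[597.5 -45.4  36. ] [ 586.4 -105.2   36. ] [ 585.4 -162.6   36. ] [ 573.8 -216.8   36. ]
[486.9  -1.8  20. ] [ 443.  -257.3   20. ]
[486.8  -0.6  20. ] [ 442.  -254.5   20. ]
[ 422.2 -122.2   51. ] [ 421.1 -119.9   51. ]
(240, 507) [ 422.4 -122.2   47.6] [ 0.  0. -0. -0.]
(45, 416) [487.1  -1.6  18.5] [-0. -0.  0.  0.]
(455, 468) [ 443.1 -257.8   16.3] [ 0.   0.1 -0.1 -0. ]
(45, 95) [699.1  -4.3  13.5] [ 0.3  1.3 -1.1 -0.5]
(484, 147) [ 647.4 -290.8   26.3] [ 0.2  0.9 -0.9 -0.3]
(110, 238) [597.6 -46.3  34.5] [-0.  -0.2  0.2  0.1]
(382, 264) [ 573.5 -218.4   34.2] [-0.1 -0.4  0.3  0.1]
```

Two-view checks agree on the heights: grip at (422,-122), blade yaw about -9.8°, rail yaw about -9.4°, and blade face about 44–46 mm ahead of the grip. Setting out.

Call:
arm_command([
  [34, 36, 0, 0, 45],
  [34, 36, 0, 0, 45],
  [34, 36, 0, 0, 45],
  [34, 36, 0, 0, 45],
  [34, 36, 0, 0, 45],
], force=100)

```text
time: 0.6
position: [272.6, 360.3, 230.9]
tcp_rot: [3.141, 0.0, -0.259]
contact_force: [0.5, 0.6, 0.1]
opening: 45.0
gripper_force: 0.0
```

Call:
arm_command([
  [34, 36, 0, 0, 45],
  [34, 36, 0, 0, 45],
  [34, 36, 0, 0, 45],
  [34, 36, 0, 0, 45],
  [34, 36, 0, 0, 45],
])

```text
time: 1.1
position: [390.5, 142.7, 231.3]
tcp_rot: [-3.141, -0.0, -0.259]
contact_force: [1.0, 0.2, 1.2]
opening: 44.9
gripper_force: 0.0
```

Call:
arm_command([
  [17, 45, 10, 0, 45],
  [17, 45, 10, 0, 45],
  [17, 45, 10, 0, 45],
  [17, 45, 10, 0, 45],
  [15, 40, 20, 0, 45],
])

```text
time: 1.6
position: [414.1, -91.6, 172.1]
tcp_rot: [-3.141, -0.003, -0.26]
contact_force: [0.3, 0.9, 0.3]
opening: 44.8
gripper_force: 0.0
```

Call:
arm_command([
  [0, 0, 10, -2.6, 45],
  [0, 0, 10, -2.6, 45],
  [0, 0, 0, 0, 45],
  [0, 0, 0, 0, 45],
])

```text
time: 2.0
position: [413.9, -89.3, 151.5]
tcp_rot: [3.141, 0.0, -0.17]
contact_force: [-0.5, 0.5, -0.5]
opening: 45.3
gripper_force: 0.0
```

Call:
arm_command([
  [7, 15, 30, 0, 45],
  [6, 15, 30, 0, 45],
  [0, 0, 25, 0, 45],
  [0, 0, 0, 0, 45],
  [0, 0, 0, 0, 45],
])

```text
time: 2.5
position: [422.2, -121.0, 67.7]
tcp_rot: [3.141, -0.001, -0.169]
contact_force: [0.9, 0.0, 0.7]
opening: 44.8
gripper_force: 0.0
```

Run:
```python
from h import *
print(bot.get_obs()["position"].round(1))
a=snapshot("top");b=snapshot("scene")
for n,im in(("top",a),("scene",b)):
    for c,s_ in blobs(red(im)):
        if 300<ray(n,*c,45)[0]<500:print(n,c,s_)
A=cv2.resize(a[140:290,215:345],None,fx=3,fy=3,interpolation=cv2.INTER_CUBIC);B=cv2.resize(b[165:315,260:390],None,fx=3,fy=3,interpolation=cv2.INTER_CUBIC)
cv2.imwrite("pics/c1.png",np.hstack([A,B])[:,:,::-1])
```

```text
[ 422.2 -121.    67.7]
scene [458.7  19.1] [447  15  25  12 109]
scene [331.8 228.4] [328 222   8  13  65]
```

View pics/c1.png

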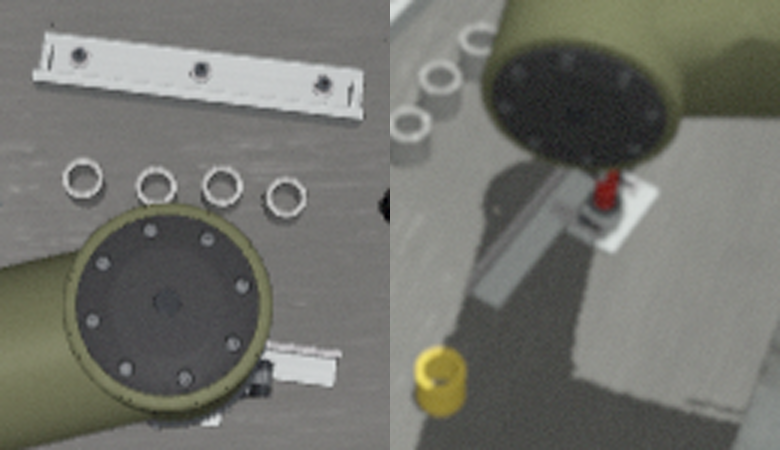

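The arm hides most of the grip in the close view (red is only visible at (605,190) in the crop). The position agrees, and there is ±13 mm of clearance, so I'll descend and close.

Call:
arm_command([
  [0, 0, 20, 0, 45],
  [0, 0, 20, 0, 45],
  [0, 0, 11, 0, 45],
  [0, 0, 0, 0, 45],
  [0, 0, 0, 0, 45],
])

```text
time: 3.1
position: [422.5, -121.1, 16.7]
tcp_rot: [3.141, -0.002, -0.169]
contact_force: [-0.3, 0.0, 0.7]
opening: 45.2
gripper_force: 0.0
```

Call:
arm_command([
  [0, 0, 0, 0, 10],
  [0, 0, 0, 0, 10],
  [0, 0, 0, 0, 10],
  [0, 0, 0, 0, 10],
  [0, 0, 0, 0, 10],
], force=100)

```text
time: 3.6
position: [422.5, -121.2, 16.7]
tcp_rot: [3.141, -0.002, -0.169]
contact_force: [-1.2, 0.5, 5.4]
opening: 15.6
gripper_force: 97.4
```

Call:
arm_command([
  [5, 0, -0.5, 0, 10],
  [10, -4, 0, 0, 10],
  [15, -4, 0, 0, 10],
  [15, -4, 0, 0, 10],
  [15, -4, 0, 0, 10],
])

```text
time: 4.1
position: [483.8, -115.9, 16.7]
tcp_rot: [3.14, 0.001, -0.169]
contact_force: [-6.1, -0.7, 8.4]
opening: 15.7
gripper_force: 97.7
```

Call:
arm_command([
  [12, 0, 0, 0, 10],
  [6, 0, 0, 0, 10],
  [0, 0, 0, 0, 10],
  [0, 0, 0, 0, 10],
])

```text
time: 4.5
position: [502.3, -118.9, 16.7]
tcp_rot: [3.141, -0.002, -0.169]
contact_force: [2.0, -3.3, 2.7]
opening: 15.6
gripper_force: 97.4
```

Run:
```python
from h import *
o=bot.get_obs();print(o["position"].round(1),o["contact_force"].round(1),o["torque"].round(2))
a=snapshot("top");b=snapshot("scene")
A=cv2.resize(a[140:290,215:345],None,fx=3,fy=3,interpolation=cv2.INTER_CUBIC);B=cv2.resize(b[145:295,200:330],None,fx=3,fy=3,interpolation=cv2.INTER_CUBIC)
cv2.imwrite("pics/c2.png",np.hstack([A,B])[:,:,::-1])
```

```text
[ 502.3 -118.9   16.7] [ 2.  -3.3  2.7] [-0.82 -0.7   0.03]
```

View pics/c2.png

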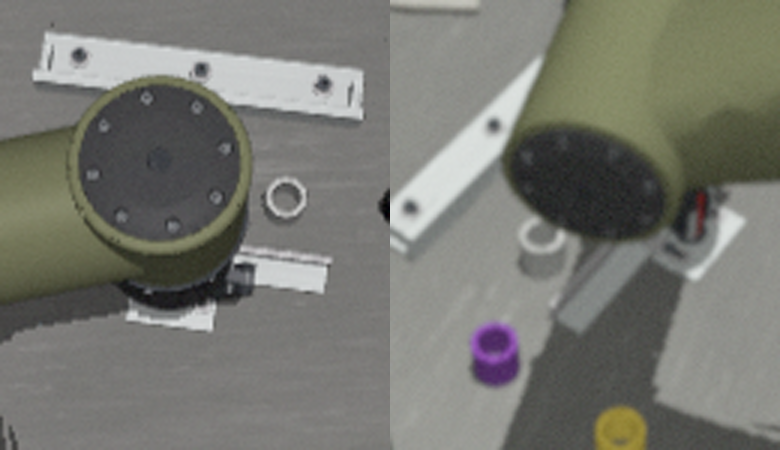

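Straightedge is held parallel to the row (visible end at crop (330,260)), with about 18 mm left to the bushes. I'll slide slowly to get the friction baseline.

Call:
arm_command([
  [2, 0, 0, 0, 10],
  [2, 0, 0, 0, 10],
  [2, 0, 0, 0, 10],
  [2, 0, 0, 0, 10],
  [2, 0, 0, 0, 10],
])

```text
time: 5.1
position: [510.0, -120.2, 16.7]
tcp_rot: [3.141, 0.002, -0.169]
contact_force: [-8.7, 1.4, 12.3]
opening: 15.1
gripper_force: 97.9
```

Call:
arm_command([
  [4, 0, 0, 0, 10],
  [4, 0, 0, 0, 10],
  [4, 0, 0, 0, 10],
  [4, 0, 0, 0, 10],
  [4, 0, 0, 0, 10],
])

```text
time: 5.6
position: [529.2, -123.6, 16.7]
tcp_rot: [3.141, 0.004, -0.169]
contact_force: [-11.4, 2.9, 12.9]
opening: 15.9
gripper_force: 98.2
```

Call:
arm_command([
  [5, 0, 0, 0, 10],
  [5, 0, 0, 0, 10],
  [5, 0, 0, 0, 10],
  [5, 0, 0, 0, 10],
  [5, 0, 0, 0, 10],
])

```text
time: 6.1
position: [553.7, -127.8, 16.7]
tcp_rot: [3.141, 0.004, -0.169]
contact_force: [-10.9, 1.6, 14.1]
opening: 15.7
gripper_force: 98.2
```

Call:
arm_command([
  [4, 0, 0, 0, 10],
  [4, 0, 0, 0, 10],
  [4, 0, 0, 0, 10],
  [3, 0, 0, 0, 10],
  [2, 0, 0, 0, 10],
])

```text
time: 6.6
position: [570.4, -130.7, 16.7]
tcp_rot: [3.141, 0.004, -0.169]
contact_force: [-10.6, 1.8, 12.8]
opening: 15.7
gripper_force: 98.2
```

Run:
```python
from h import *
o=bot.get_obs();print(o["position"].round(1),o["contact_force"].round(1),o["torque"].round(2),o["tcp_rot"])
a=snapshot("top");b=snapshot("scene")
A=cv2.resize(a[140:290,215:345],None,fx=3,fy=3,interpolation=cv2.INTER_CUBIC);B=cv2.resize(b[145:295,200:330],None,fx=3,fy=3,interpolation=cv2.INTER_CUBIC)
cv2.imwrite("pics/c3.png",np.hstack([A,B])[:,:,::-1])
```

```text
[ 570.4 -130.7   16.7] [-10.6   1.8  12.8] [0.67 3.51 0.01] [ 3.14059917  0.00403303 -0.16902422]
```

View pics/c3.png

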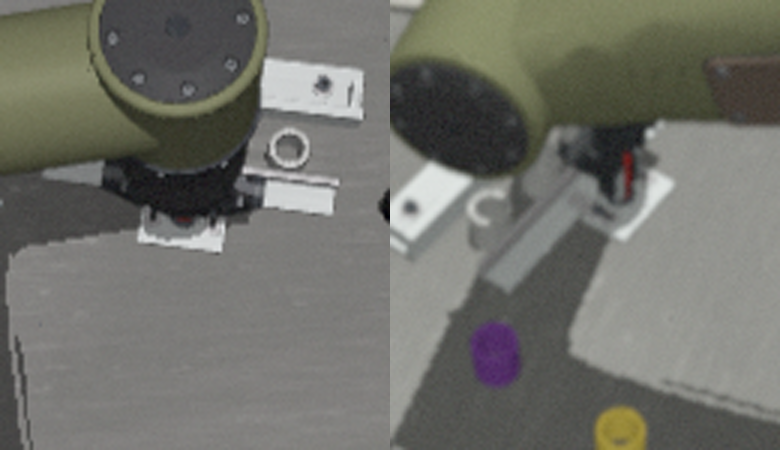

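Blade is pushing the row, and the visible bush at crop (290,150) is upright and in contact. Raising slightly to shed some bench load, then going on slower.

Call:
arm_command([
  [2, 0, -0.3, 0, 10],
  [3, 0, 0, 0, 10],
  [3, 0, 0, 0, 10],
  [2, 0, 0, 0, 10],
  [2, 0, 0, 0, 10],
])

```text
time: 7.2
position: [582.1, -132.6, 16.8]
tcp_rot: [3.141, 0.004, -0.169]
contact_force: [-9.1, 1.7, 11.3]
opening: 15.5
gripper_force: 98.2
```

Call:
arm_command([
  [1, 0, 0, 0, 10],
  [1, 0, 0, 0, 10],
  [1, 0, 0, 0, 10],
  [1, 0, 0, 0, 10],
])

```text
time: 7.6
position: [586.0, -133.3, 16.7]
tcp_rot: [3.141, 0.004, -0.169]
contact_force: [-10.0, 1.7, 11.6]
opening: 15.7
gripper_force: 98.2
```

Run:
```python
from h import *
o=bot.get_obs();print(o["position"].round(1),o["contact_force"].round(1),o["torque"].round(2),o["tcp_rot"])
```

```text
[ 586.  -133.3   16.7] [-10.    1.7  11.6] [ 0.59  3.21 -0.02] [ 3.14076875  0.00420057 -0.16910823]
```

Call:
arm_command([
  [0.7, 0, 0, 0, 10],
  [0.7, 0, 0, 0, 10],
  [0.6, 0, 0, 0, 10],
])

```text
time: 7.9
position: [587.2, -133.6, 16.8]
tcp_rot: [3.14, 0.006, -0.169]
contact_force: [-13.4, 2.9, 14.4]
opening: 15.6
gripper_force: 98.5
```

Call:
arm_command([
  [0.7, 0, 0, 0, 10],
  [0.7, 0, 0, 0, 10],
  [0.6, 0, 0, 0, 10],
])

```text
time: 8.2
position: [587.4, -133.8, 16.8]
tcp_rot: [3.14, 0.01, -0.169]
contact_force: [-23.1, 6.8, 20.8]
opening: 15.6
gripper_force: 99.0
```

Call:
arm_command([
  [0.5, 0, 0, 0, 10],
  [0.5, 0, 0, 0, 10],
])

```text
time: 8.4
position: [587.5, -133.8, 16.8]
tcp_rot: [3.14, 0.012, -0.169]
contact_force: [-27.0, 6.6, 22.9]
opening: 15.9
gripper_force: 99.4
```

Call:
arm_command([
  [-0.7, 0, -0.7, 0, 10],
  [0, 0, -0.7, 0, 10],
])

```text
time: 8.6
position: [587.5, -133.7, 16.9]
tcp_rot: [3.14, 0.01, -0.169]
contact_force: [-16.6, 3.3, 10.1]
opening: 15.5
gripper_force: 98.6
```

Run:
```python
from h import *
o=bot.get_obs();print(o["position"].round(1),o["contact_force"].round(1),o["torque"].round(2),o["tcp_rot"])
a=snapshot("top");b=snapshot("scene")
A=cv2.resize(a[140:290,215:345],None,fx=3,fy=3,interpolation=cv2.INTER_CUBIC);B=cv2.resize(b[145:295,200:330],None,fx=3,fy=3,interpolation=cv2.INTER_CUBIC)
cv2.imwrite("pics/c4.png",np.hstack([A,B])[:,:,::-1])
```

```text
[ 587.5 -133.7   16.9] [-16.6   3.3  10.1] [0.9  5.41 0.14] [ 3.14044911  0.01044827 -0.16922971]
```

View pics/c4.png

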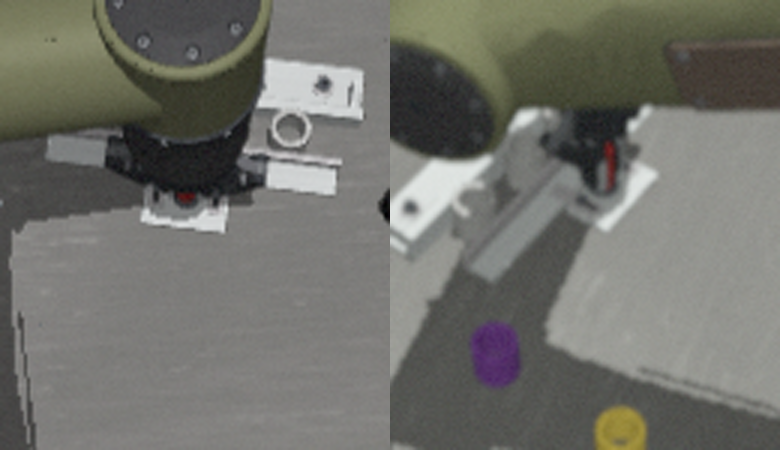

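Run:
```python
from h import *
f=lambda c,off:(off[0]+(c[0]-1)/3,off[1]+(c[1]-1)/3)
T=(215,140);S=(200,145)
n=np.array([.9862,-.1656]);t_=np.array([.1656,.9862])
def pr(l,P): print(l,P.round(1),"n",(P[:2]@n).round(1),"t",(P[:2]@t_).round(1))
pr("bush R top",ray("top",*f((291,130),T),36))
pr("bush L scene",ray("scene",*f((470-390,197),S),36))
pr("blade R top",ray("top",*f((340,160),T),20))
pr("blade L scene",ray("scene",*f((467-390,265),S),20))
pr("rail R",ray("top",*f((362,110),T),30)); pr("rail R foot",ray("top",*f((362,121),T),0))
pr("rail L c2",ray("top",*f((34,70),T),30));pr("rail L c2 foot",ray("top",*f((34,80),T),0))
```

```text
bush R top [ 631.6 -226.    36. ] n 660.3 t -118.3
bush L scene [666.5 -54.4  36. ] n 666.3 t 56.7
blade R top [ 607.6 -268.3   20. ] n 643.6 t -164.0
blade L scene [642.9  -4.2  20. ] n 634.7 t 102.3
rail R [ 648.8 -289.2   30. ] n 687.7 t -177.7
rail R foot [ 648.1 -293.5    0. ] n 687.7 t -182.1
rail L c2 [697.7  -6.1  30. ] n 689.0 t 109.5
rail L c2 foot [699.2  -2.1   0. ] n 689.9 t 113.7
```

The white strip on the rail is the top of its upright, not its face. That puts the face at n≈679, so the bushes at n≈661 are touching it, which matches the force rise. Next I'll shed more bench load so the wrist reading is close to the rail load.

Call:
arm_command([
  [0, 0, -0.7, 0, 10],
  [0, 0, 0, 0, 10],
])

```text
time: 8.9
position: [587.5, -133.7, 16.9]
tcp_rot: [3.14, 0.011, -0.169]
contact_force: [-16.7, 3.1, 10.1]
opening: 15.6
gripper_force: 98.3
```

Call:
arm_command([
  [0, 0, -1, 0, 10],
  [0, 0, 0, 0, 10],
])

```text
time: 9.1
position: [587.5, -133.7, 17.1]
tcp_rot: [3.141, 0.011, -0.17]
contact_force: [-13.6, 1.5, 6.1]
opening: 15.6
gripper_force: 97.6
```

Call:
arm_command([
  [0.2, 0, -0.5, 0, 10],
  [0.3, 0, -0.5, 0, 10],
  [0, 0, 0, 0, 10],
])

```text
time: 9.4
position: [587.5, -133.8, 17.3]
tcp_rot: [3.141, 0.012, -0.17]
contact_force: [-13.2, 1.5, 2.6]
opening: 16.0
gripper_force: 97.5
```

Run:
```python
from h import *
o=bot.get_obs();print(o["position"].round(2),o["contact_force"].round(1),o["torque"].round(2),o["tcp_rot"])
```

```text
[ 587.53 -133.76   17.3 ] [-13.2   1.5   2.6] [0.44 4.29 0.21] [ 3.14069723  0.01219163 -0.16962567]
```

Call:
arm_command([
  [0.2, 0, 0, -0.3, 10],
  [0, 0, 0, 0, 10],
  [0, 0, 0, 0, 10],
])

```text
time: 9.7
position: [587.5, -133.8, 17.3]
tcp_rot: [3.141, 0.013, -0.165]
contact_force: [-13.0, 1.6, 4.9]
opening: 16.0
gripper_force: 97.4
```

Run:
```python
from h import *
o=bot.get_obs();print(o["position"].round(2),o["contact_force"].round(1),o["torque"].round(2),o["tcp_rot"])
```

```text
[ 587.54 -133.76   17.32] [-13.    1.6   4.9] [0.63 4.55 0.05] [ 3.14081841  0.0126121  -0.16476646]
```

Call:
arm_command([
  [0.3, 0, 0, 0, 10],
  [0, 0, 0, 0, 10],
  [0, 0, 0, 0, 10],
  [0, 0, 0, 0, 10],
  [0, 0, 0, 0, 10],
])

```text
time: 10.2
position: [587.5, -133.8, 17.3]
tcp_rot: [3.141, 0.013, -0.165]
contact_force: [-15.5, 3.0, 5.2]
opening: 15.6
gripper_force: 97.4
```

Run:
```python
from h import *
o=bot.get_obs();print(o["position"].round(2),o["contact_force"].round(1),o["torque"].round(2),o["tcp_rot"])
```

```text
[ 587.54 -133.76   17.29] [-15.5   3.    5.2] [0.78 4.98 0.06] [ 3.14078219  0.0132997  -0.16477677]
```

Call:
arm_command([
  [0, 0, 0, 0, 10],
  [0, 0, 0, 0, 10],
  [0, 0, 0, 0, 10],
  [0, 0, 0, 0, 10],
])

```text
time: 10.6
position: [587.5, -133.8, 17.3]
tcp_rot: [3.141, 0.013, -0.165]
contact_force: [-15.0, 2.8, 4.7]
opening: 15.7
gripper_force: 97.4
```

Call:
arm_command([
  [-1, 0, 0.3, 0, 10],
  [-1, 0, 0.5, 0, 10],
  [-1, 0, 0.5, 0, 10],
  [-2, 0, 0.3, 0, 10],
  [-2, 0, 0, 0, 10],
])

```text
time: 11.1
position: [585.4, -132.6, 17.3]
tcp_rot: [-3.141, 0.002, -0.164]
contact_force: [-0.2, 0.2, -3.3]
opening: 15.5
gripper_force: 97.5
```

Call:
arm_command([
  [-4, 0, 0, 0, 10],
  [-6, 0, 0, 0, 10],
  [-8, 0, 0, 0, 10],
  [-8, 0, 0, 0, 10],
  [-6, 0, 0, 0, 10],
])

```text
time: 11.6
position: [553.9, -127.6, 18.7]
tcp_rot: [-3.142, -0.0, -0.164]
contact_force: [-0.9, -0.6, -2.7]
opening: 15.8
gripper_force: 97.5
```

Call:
arm_command([
  [-3, 0, 0, 0, 10],
  [-1, 0, 0, 0, 10],
  [0, 0, 0.3, 0, 10],
  [0, 0, 0.3, 0, 10],
  [0, 0, 0, 0, 10],
])

```text
time: 12.1
position: [550.9, -127.2, 17.9]
tcp_rot: [3.141, 0.0, -0.164]
contact_force: [-0.2, -0.0, -3.1]
opening: 15.6
gripper_force: 97.5
```

Call:
arm_command([
  [-3, 0, 0.3, 0, 10],
  [0, 0, 0.3, 0, 10],
  [0, 0, 0.2, 0, 10],
  [0, 0, 0.2, 0, 10],
  [0, 0, 0, 0, 10],
])

```text
time: 12.6
position: [547.9, -126.7, 17.0]
tcp_rot: [3.141, -0.0, -0.164]
contact_force: [0.2, -0.4, -3.5]
opening: 15.6
gripper_force: 97.5
```

Call:
arm_command([
  [0, 0, 0.2, 0, 10],
  [0, 0, 0.2, 0, 10],
  [0, 0, 0, 0, 10],
])

```text
time: 12.9
position: [547.9, -126.7, 16.8]
tcp_rot: [3.141, -0.0, -0.164]
contact_force: [-1.4, -0.2, -2.8]
opening: 15.5
gripper_force: 97.5
```

Call:
arm_command([
  [0, 0, 0.3, 0, 10],
  [0, 0, 0, 0, 10],
])

```text
time: 13.1
position: [547.9, -126.7, 16.8]
tcp_rot: [3.141, -0.0, -0.164]
contact_force: [-2.5, 0.8, 0.9]
opening: 15.5
gripper_force: 97.6
```

Call:
arm_command([
  [0, 0, 0, 0, 18],
  [0, 0, 0, 0, 22],
  [0, 0, 0, 0, 30],
  [0, 0, 0, 0, 45],
  [0, 0, 0, 0, 45],
])

```text
time: 13.6
position: [548.0, -126.7, 16.4]
tcp_rot: [3.142, -0.0, -0.164]
contact_force: [0.8, 0.5, -0.6]
opening: 45.0
gripper_force: 0.0
```

Call:
arm_command([
  [0, 0, -5, 0, 45],
  [0, 0, -15, 0, 45],
  [0, 0, -30, 0, 45],
  [0, 0, -40, 0, 45],
  [0, 0, -40, 0, 45],
])

```text
time: 14.1
position: [547.7, -126.9, 149.1]
tcp_rot: [3.141, -0.001, -0.164]
contact_force: [0.7, -0.1, 0.3]
opening: 45.5
gripper_force: 0.0
```

Call:
arm_command([
  [-20, -45, -10, 0, 45],
  [-20, -45, -10, 0, 45],
  [-20, -45, -10, 0, 45],
  [-20, -45, 0, 0, 45],
  [-20, -45, 0, 0, 45],
])

```text
time: 14.6
position: [485.6, 112.6, 178.5]
tcp_rot: [-3.14, -0.003, -0.164]
contact_force: [-0.2, -1.5, -0.6]
opening: 45.0
gripper_force: 0.0
```

Call:
arm_command([
  [0, -48, 0, 0, 45],
  [0, -48, 0, 0, 45],
  [0, -40, 0, 0, 45],
  [0, 0, 0, 0, 45],
  [0, 0, 0, 0, 45],
])

```text
time: 15.1
position: [508.2, 245.7, 176.9]
tcp_rot: [3.141, -0.0, -0.162]
contact_force: [1.3, -0.6, 0.1]
opening: 45.1
gripper_force: 0.0
```

Run:
```python
from h import *
o=bot.get_obs();print(o["position"].round(1),o["time"])
a=snapshot("top");b=snapshot("scene")
A=cv2.resize(a[140:290,215:345],None,fx=3,fy=3,interpolation=cv2.INTER_CUBIC);B=cv2.resize(b[145:295,200:330],None,fx=3,fy=3,interpolation=cv2.INTER_CUBIC)
cv2.imwrite("pics/c5.png",np.hstack([A,B])[:,:,::-1])
```

```text
[508.2 245.7 176.9] 15.1
```

View pics/c5.png

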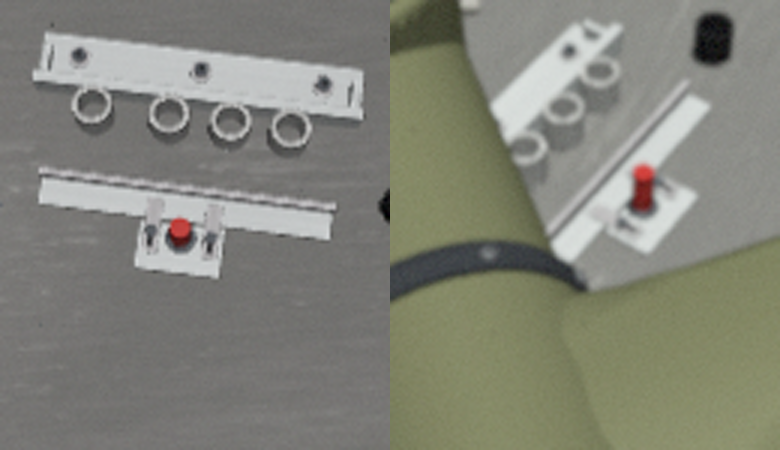

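All four bushes stand in line against the rail (crop (92,105), (169,115), (231,123), (291,130), parallel to the rail edge). The straightedge lies flat about 4 cm back and the arm is clear.

```bash
python3 -c "
from rig import bot
print(bot.job_done())"
```

```text
the job is handed in; nothing more can be done
None
```

The job is handed in: all four bushes stand against the rail and the straightedge lies flat about 4 cm back from the row. The row was held for over half a second at an estimated 11–15 N; one brief early peak read 27 N at the wrist including bench friction, so I can't rule out that the rail passed 20 N then.

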